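# Click the lid of a sharps bin shut all round

## Task

The purple lid of the yellow sharps bin has only been laid on and its rim still stands proud. With the fingertips, press down around the rim, section by section, until all six sections have clicked shut and lie flush, then take the hand away. Only press: do not lift or tip the bin or push it out of place, leave the white shutter so that the drop opening stays open, and leave the things around the bin where they are.

Things in the scene. Friction and masses are not known exactly. Their poses are not given: they have to be found in the camera images.
- bin: Yellow plastic sharps bin, a rectangular tub standing loose on the table, 127 x 187 mm and 130 mm high, 0.4 to 0.6 kg in all. Origin: centre of its underside, on the table. Its x axis runs across it (away from the robot), its y axis along its length (to the left), z up; it may be turned up to 0.65 rad about z.
- lid_middle (a point): Centre of the purple lid's rigid middle panel (76 x 136 mm), on its top face, 134 mm above the bin's underside. The whole lid measures 140 x 200 mm; its rim is divided into six sections, each 32 mm wide, two along each long edge and one at each short end, joined to the middle panel by a living hinge along their inner edge. A clicked section lies flush with this panel.
- shutter (a joint): White sliding shutter (58 x 57 mm with a thumb ridge 5 mm high across it) lying in the lid's middle beside the square drop opening: slide in m, about 0 = opening fully open, as found (0 to 0.003); 0.060 = opening covered. Moves with about 1.5 N, towards the bin's +y.
- rim_near_left (a joint): Angle of the rim section on the robot-side long edge, left half (98 mm long, 32 mm wide), in rad: about 0.27 = unclicked, outer edge standing 8 to 9 mm too high; 0 = clicked shut and flush. Between, it snaps over a sprung catch at about 0.13 and springs to one side or the other.
- press_near_left (a point): Lilac press mark (18 mm disc) on top of the rim section on the robot-side long edge, left half: its centre is 20 mm out from the section's hinge, 12 mm in from the lid's outer edge, midway along the section. Pressed straight down here it goes over the catch at about 6 to 12 N, springs on shut and then stands firm; mark about 139 mm above the table when unclicked, 134 mm when shut.
- rim_near_right (a joint): Angle of the rim section on the robot-side long edge, right half (98 mm long, 32 mm wide), in rad: about 0.27 = unclicked, outer edge standing 8 to 9 mm too high; 0 = clicked shut and flush. Between, it snaps over a sprung catch at about 0.13 and springs to one side or the other.
- press_near_right (a point): Lilac press mark (18 mm disc) on top of the rim section on the robot-side long edge, right half: its centre is 20 mm out from the section's hinge, 12 mm in from the lid's outer edge, midway along the section. Pressed straight down here it goes over the catch at about 6 to 12 N, springs on shut and then stands firm; mark about 139 mm above the table when unclicked, 134 mm when shut.
- rim_far_left (a joint): Angle of the rim section on the far long edge, left half (98 mm long, 32 mm wide), in rad: about 0.27 = unclicked, outer edge standing 8 to 9 mm too high; 0 = clicked shut and flush. Between, it snaps over a sprung catch at about 0.13 and springs to one side or the other.
- press_far_left (a point): Lilac press mark (18 mm disc) on top of the rim section on the far long edge, left half: its centre is 20 mm out from the section's hinge, 12 mm in from the lid's outer edge, midway along the section. Pressed straight down here it goes over the catch at about 6 to 12 N, springs on shut and then stands firm; mark about 139 mm above the table when unclicked, 134 mm when shut.
- rim_far_right (a joint): Angle of the rim section on the far long edge, right half (98 mm long, 32 mm wide), in rad: about 0.27 = unclicked, outer edge standing 8 to 9 mm too high; 0 = clicked shut and flush. Between, it snaps over a sprung catch at about 0.13 and springs to one side or the other.
- press_far_right (a point): Lilac press mark (18 mm disc) on top of the rim section on the far long edge, right half: its centre is 20 mm out from the section's hinge, 12 mm in from the lid's outer edge, midway along the section. Pressed straight down here it goes over the catch at about 6 to 12 N, springs on shut and then stands firm; mark about 139 mm above the table when unclicked, 134 mm when shut.
- rim_left_end (a joint): Angle of the rim section on the left short end (74 mm long, 32 mm wide), in rad: about 0.27 = unclicked, outer edge standing 8 to 9 mm too high; 0 = clicked shut and flush. Between, it snaps over a sprung catch at about 0.13 and springs to one side or the other.
- press_left_end (a point): Lilac press mark (18 mm disc) on top of the rim section on the left short end: its centre is 20 mm out from the section's hinge, 12 mm in from the lid's outer edge, midway along the section. Pressed straight down here it goes over the catch at about 6 to 12 N, springs on shut and then stands firm; mark about 139 mm above the table when unclicked, 134 mm when shut.
- rim_right_end (a joint): Angle of the rim section on the right short end (74 mm long, 32 mm wide), in rad: about 0.27 = unclicked, outer edge standing 8 to 9 mm too high; 0 = clicked shut and flush. Between, it snaps over a sprung catch at about 0.13 and springs to one side or the other.
- press_right_end (a point): Lilac press mark (18 mm disc) on top of the rim section on the right short end: its centre is 20 mm out from the section's hinge, 12 mm in from the lid's outer edge, midway along the section. Pressed straight down here it goes over the catch at about 6 to 12 N, springs on shut and then stands firm; mark about 139 mm above the table when unclicked, 134 mm when shut.
- antiseptic: Small white antiseptic bottle with an orange label, 50 mm wide, 118 mm high, loose; origin: centre of its underside.
- swab_jar: White jar with a magenta cap, 60 mm wide, 85 mm high, loose; origin: centre of its underside.
- tape_roll: Roll of white tape lying flat, 64 mm wide, 25 mm high, loose; origin: centre of its underside.
- syringe: Capped white syringe lying on the table, about 137 mm long, 34 mm wide at the flange and 22 mm high, loose; origin: on the table under its middle, x along it.

How it is judged:
By the outcome, as a careful person would: the job done as asked, in the order asked, and still so for the second after the job is handed in, with the robot touching nothing.
It also fails if it takes over 53 s, if anything falls off the work surface, if the arm or the gripper's body presses on something with over 40 N, if the wrist force passes 120 N, or if a joint passes its speed limit or range.

## Robot

A 6-joint arm with a two-finger parallel gripper is mounted at the origin on the work surface. World frame = base frame: x ahead of the robot, y to its left, z up, the work surface at z = 0. Lengths are in m, angles in rad, forces in N, time in s.
With the tool pointing down it reaches from about 0.425 to 1.125 m from the base axis. Payload 14.9 kg.
Tool frame: the origin (TCP) lies midway between the tips of the shut fingers; the grasp point (between the pads) lies 19 mm behind it; z points along the fingers, y is the line along which they close (so a half turn about z gives the same grasp; the last joint's range is limited). The gripper opens to 91 mm and grips with 3 to 60 N. Pads are 32 mm wide; open, the fingers measure 118 mm over their backs; the gripper's body (76 mm by 178 mm) begins 60 mm behind the grasp point.
Start: joints at [-1.28, 0.379, 1.734, -0, 1.028, -0.033], TCP at [0.223, -0.664, 0.214] pointing down, gripper open.
Joint ranges: [-2.77, 2.77], [-0.74, 2.19], [0, 2.66], [-1.06, 4.2], [0.31, 2.87], [-3.08, 3.08]. Speed limits (rad/s): [1.89, 1.89, 2.39, 3.14, 3.14, 3.14].

## Interface

Orientations are given as [roll, pitch, yaw] about the fixed x, y, z axes, in that order (R = Rz(yaw) Ry(pitch) Rx(roll)).
In Python, from station import robot, capture, camera_params gives the robot as it stands.
- The arm moves only by the shell command python3 -m jog 'ROWS' [FORCE]. ROWS is a JSON object of lists of equal length, an entry for each row: "gripper": the finger opening in m, from 0 to 0.0912; "travel": the shift along the world's x, y, z in m, a list of three; "angular": the turn, a rotation vector about the world's x, y, z in degrees, a list of three. A call has 1 to 20 rows; each row is the pose to reach, as a shift and turn from the pose commanded when the call began; what a row does not reach only later rows make up. A row lasts 1/8 s, in which the tool goes at most 62.5 mm and 10.7 degrees, less where a joint would pass 70% of its speed; a pose out of reach is approached as far as the arm can. A call with a gripper value outside its range is refused whole. The fingers move at their own pace and stop on an object; FORCE is the grip in N (left out, the last holds). Time passes only in rows, so rows that repeat a pose let the fingers close. It gives the time, the measured TCP pose, the force, the opening and the grip force at its end, in the units of the state.
- robot.get_state(): the state, without advancing time (a new reading comes with each control period).
- capture(name): name is "scene" or "top" or "wrist"; returns the picture (420x560x3 uint8, red, green, blue); there is no depth.
- camera_params(name): a dict with "K" (3x3 intrinsics, pixels), "position" and "orientation" of the camera in the world; the wrist camera has in their place "tool_from_camera" (4x4, takes a point from camera to tool coordinates, whose origin is the TCP and whose axes are the flange's). Camera axes: x right, y down, z forward; pixel columns grow to the right and rows downward; lengths in m; the calibration is good to about 2 mm. A picture is of the moment at which its call begins: read the wrist's pose just before it. camera_params takes no time and is no camera call.
- robot.sign_off(): hands the job in; it is judged then, once.
The state is a dict: "time_s": time; "joint_pos": joint angles; "joint_velocities": joint speeds; "effort": joint torques, N m; "position": TCP position; "tcp_rot": TCP orientation; "contact_force": force on the tool from outside, world axes, zero at the start; "moment": the same for the moment, N m; "gripper_width": finger opening in m; "finger_force": force on a finger pad.
Only numpy, scipy, OpenCV 4.12 (cv2) and the standard library are available. Lean on these libraries where they do the work, as an engineer would, in place of code of your own. Each camera call takes 0.05 s, during which the arm holds its last target. There are 200 camera calls.

## Working session

There is one attempt and no reset: what is moved stays moved. The work goes in short steps, Python scripts to look and compute and a shell command to move; the robot and the scene stay as the last step left them, time stands still between calls to the robot, and variables do not carry over. Pictures are saved under pics/ and viewed, at most 10 in all, crops included, and the job is handed in when it is done.

```bash
mkdir -p pics; python3 - <<'E'
from station import robot,capture,camera_params
import cv2
for n in("top","scene"):
    im=capture(n); cv2.imwrite(f"pics/{n}0.png",im[:,:,::-1]); p=camera_params(n); print(n,p)
print(robot.get_state())
E
```

```text
top {'K': array([[402.35684596,   0.        , 278.90653913],
       [  0.        , 402.35684596, 206.44453918],
       [  0.        ,   0.        ,   1.        ]]), 'position': array([0.40540304, 0.03742374, 0.99246765]), 'orientation': array([-2.91719367e+00, -2.11865955e-03, -1.42512466e+00])}
scene {'K': array([[517.77721687,   0.        , 284.6976782 ],
       [  0.        , 517.77721687, 217.70213834],
       [  0.        ,   0.        ,   1.        ]]), 'position': array([1.39829749, 0.42741198, 0.8679972 ]), 'orientation': array([-2.30056881, -0.00609606,  2.03256954])}
{'time_s': 0.1, 'joint_pos': array([-1.28026644e+00,  3.79359152e-01,  1.73473064e+00, -1.90556925e-05,
        1.02853339e+00, -3.32807657e-02]), 'joint_velocities': array([-0.00050802, -0.00066862, -0.00214802, -0.00064572, -0.00037693,
       -0.0004241 ]), 'effort': array([ 7.28448981e-05, -7.65035534e+01, -4.35291803e+01,  6.52086502e-02,
        3.98712605e-02, -1.23422569e-05]), 'position': array([ 0.22262389, -0.66326411,  0.21334764]), 'tcp_rot': array([-3.14056215e+00, -1.79875729e-05,  3.23820482e-01]), 'contact_force': array([1.2837302 , 0.64001434, 0.44147097]), 'moment': array([0.00641607, 0.00035617, 0.03647577]), 'finger_force': 0.0, 'gripper_width': 0.09150351251405572}
```

View pics/top0.png

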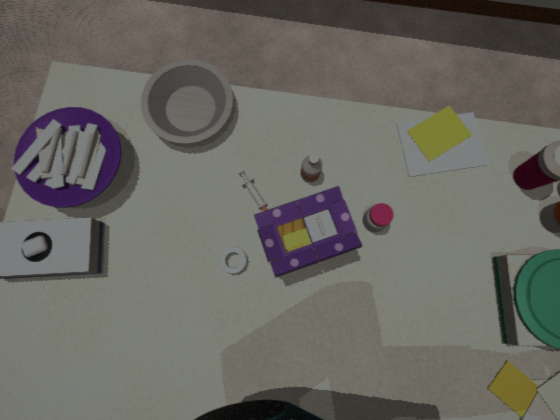

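View pics/scene0.png

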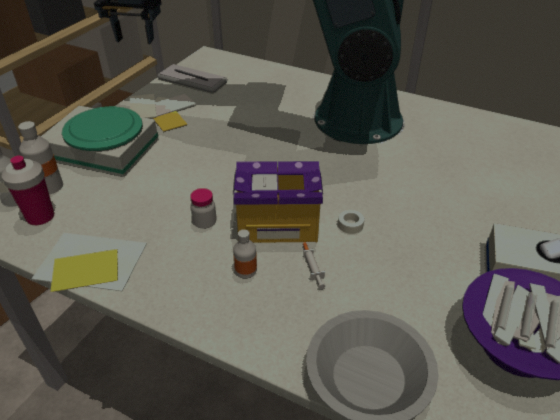

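The top view shows the lid centred near (308,230) with its marks visible, the opening on the left half and the shutter on the right. The scene view shows the antiseptic bottle, jar, syringe and tape around the bin. Next I measure the marks and fit the layout.

```bash
cat >h.py <<'E'
import numpy as np,cv2
from scipy.spatial.transform import Rotation as R
from scipy.optimize import least_squares
from station import robot,capture,camera_params
L={'NL':(-58,50),'NR':(-58,-50),'FL':(58,50),'FR':(58,-50),'LE':(0,88),'RE':(0,-88)}
M=np.array(list(L.values()))/1000
def world(p,uv,z):
    Rm=R.from_euler('xyz',p['orientation']).as_matrix()
    d=np.c_[uv,np.ones(len(uv))]@np.linalg.inv(p['K']).T@Rm.T
    c=np.array(p['position']); return (c+d*((z-c[2])/d[:,2])[:,None])[:,:2]
def marks(im,roi):
    h=cv2.cvtColor(im,cv2.COLOR_RGB2HSV); m=cv2.inRange(h,(125,30,110),(165,150,255))
    k=np.zeros_like(m); x0,y0,x1,y1=roi; k[y0:y1,x0:x1]=m[y0:y1,x0:x1]
    n,_,s,c=cv2.connectedComponentsWithStats(k)
    return [(s[i,4],*c[i].round(1)) for i in range(1,n) if s[i,4]>6]
def model(q): 
    c,s=np.cos(q[2]),np.sin(q[2]); return M@np.array([[c,s],[-s,c]])+q[:2]
def fit(P,q0):
    f=lambda q:np.min(np.linalg.norm(P[:,None]-model(q)[None],axis=2),axis=1)
    return least_squares(f,q0,diff_step=1e-5)
E
python3 - <<'E'
from h import *
p=camera_params('top'); im=cv2.imread('pics/top0.png')[:,:,::-1].copy()
a=marks(im,(245,175,370,285)); print(a)
P=world(p,np.array([x[1:] for x in a]),.139); print(P.round(3))
q0=[*P.mean(0),0.3]
for y in(-.4,-.2,.2,.4):
    r=fit(P,[*q0[:2],y]); print(r.x,r.fun.round(4))
cv2.imwrite('pics/crop.png',cv2.resize(im[165:295,235:400,::-1],None,fx=4,fy=4))
E
```

```text
[(np.int32(49), np.float64(319.7), np.float64(197.7)), (np.int32(51), np.float64(276.4), np.float64(212.5)), (np.int32(54), np.float64(344.6), np.float64(216.4)), (np.int32(41), np.float64(269.0), np.float64(242.6)), (np.int32(39), np.float64(338.3), np.float64(246.7)), (np.int32(42), np.float64(293.8), np.float64(262.1))]
[[ 0.631 -0.022]
 [ 0.584  0.067]
 [ 0.597 -0.08 ]
 [ 0.517  0.073]
 [ 0.53  -0.074]
 [ 0.484  0.015]]
[ 0.5571896  -0.00322023 -0.54745954] [0.0309 0.0193 0.017  0.017  0.019  0.0312]
[ 0.55718818 -0.00322099 -0.12657731] [0.0447 0.0231 0.0227 0.0226 0.0232 0.0443]
[ 0.55718954 -0.00322138  0.47985289] [0.0012 0.0014 0.0014 0.0016 0.0012 0.0015]
[ 0.55718952 -0.00322135  0.47985735] [0.0012 0.0014 0.0014 0.0016 0.0012 0.0015]
```

View pics/crop.png

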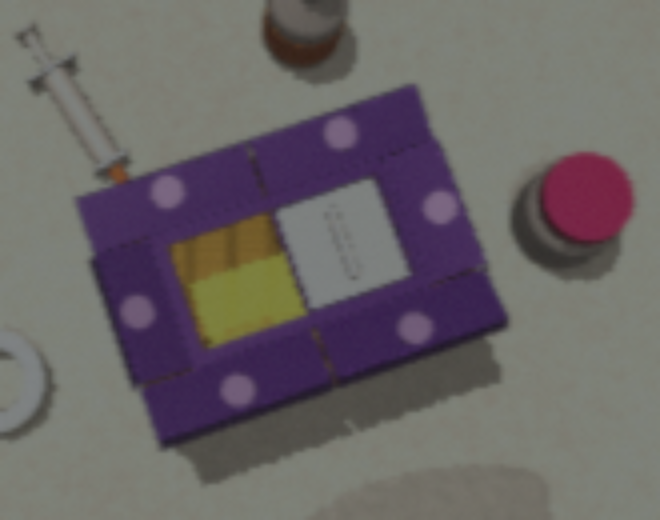

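```bash
python3 - <<'E'
from h import *
q=[.5572,-.0032,.4799]; t=np.array([.2226,-.6633])
for n,m in zip(L,model(q)): print(n,m.round(4),'shift',(m-t).round(4))
E
python3 -m jog '{"gripper":[0,0,0,0,0,0,0,0,0,0,0,0,0,0,0,0,0],"travel":[[0.028,0.054,0],[0.056,0.107,0],[0.084,0.161,0],[0.112,0.215,0],[0.140,0.268,0],[0.168,0.322,0],[0.195,0.375,0],[0.223,0.429,0],[0.251,0.483,0],[0.279,0.536,0],[0.307,0.590,0],[0.307,0.590,0],[0.307,0.590,0],[0.307,0.590,-0.02],[0.307,0.590,-0.04],[0.307,0.590,-0.04],[0.307,0.590,-0.04]],"angular":[[0,0,1],[0,0,2],[0,0,3],[0,0,4],[0,0,5],[0,0,6],[0,0,7],[0,0,8],[0,0,9],[0,0,9],[0,0,9],[0,0,9],[0,0,9],[0,0,9],[0,0,9],[0,0,9],[0,0,9]]}'
```

```text
NL [0.4827 0.0144] shift [0.2601 0.6777]
NR [ 0.5288 -0.0743] shift [0.3062 0.589 ]
FL [0.5856 0.0679] shift [0.363  0.7312]
FR [ 0.6317 -0.0208] shift [0.4091 0.6425]
LE [0.5166 0.0749] shift [0.294  0.7382]
RE [ 0.5978 -0.0813] shift [0.3752 0.582 ]
time_s: 2.22
position: [0.5298, -0.0745, 0.1746]
tcp_rot: [3.141, -0.0, 0.48]
contact_force: [1.0, 0.6, 0.7]
gripper_width: 0.0005
finger_force: 0.0
```

```bash
python3 - <<'E'
from h import *
s=robot.get_state(); im=capture('wrist'); cv2.imwrite('pics/w1.png',im[:,:,::-1])
p=camera_params('wrist'); print(p)
T=np.eye(4);T[:3,:3]=R.from_euler('xyz',s['tcp_rot']).as_matrix();T[:3,3]=s['position']
C=T@p['tool_from_camera']; P={'K':p['K'],'position':C[:3,3],'orientation':R.from_matrix(C[:3,:3]).as_euler('xyz')}
for a in marks(im,(0,0,560,420)):
    if a[0]>150: print(a,world(P,np.array([a[1:]]),.139).round(4))
E
```

```text
{'K': array([[373.93279106,   0.        , 275.82811324],
       [  0.        , 373.93279106, 208.53543887],
       [  0.        ,   0.        ,   1.        ]]), 'tool_from_camera': array([[ 7.66902251e-05, -9.61304800e-01, -2.75486978e-01,
         7.83016509e-02],
       [ 9.99999903e-01,  1.93330970e-04, -3.96242948e-04,
        -1.79341703e-04],
       [ 4.34170412e-04, -2.75486920e-01,  9.61304722e-01,
        -1.71274356e-01],
       [ 0.00000000e+00,  0.00000000e+00,  0.00000000e+00,
         1.00000000e+00]])}
(np.int32(4526), np.float64(134.0), np.float64(29.5)) [[0.597  0.0417]]
(np.int32(3962), np.float64(213.1), np.float64(28.1)) [[0.6161 0.0065]]
(np.int32(1709), np.float64(340.0), np.float64(17.0)) [[ 0.6501 -0.0479]]
(np.int32(1180), np.float64(275.8), np.float64(27.1)) [[ 0.6311 -0.0214]]
(np.int32(1186), np.float64(76.5), np.float64(27.5)) [[0.5845 0.0679]]
(np.int32(171), np.float64(55.4), np.float64(34.4)) [[0.5764 0.0763]]
(np.int32(23211), np.float64(140.8), np.float64(145.2)) [[0.5444 0.017 ]]
(np.int32(1034), np.float64(232.6), np.float64(212.9)) [[ 0.5327 -0.0445]]
(np.int32(238), np.float64(342.5), np.float64(211.2)) [[ 0.5628 -0.1003]]
(np.int32(157), np.float64(275.7), np.float64(229.1)) [[ 0.5354 -0.0712]]
(np.int32(196), np.float64(223.6), np.float64(236.7)) [[ 0.5171 -0.0462]]
```

View pics/w1.png

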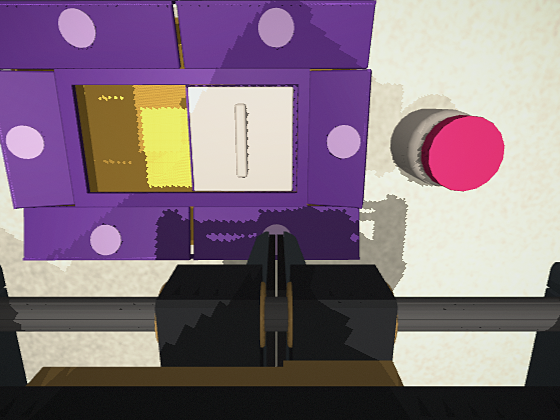

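The wrist view shows the far marks at (276,27) and (76,27), which match the fit to within 1 mm. The NR mark (276,230) lies under the fingertips, so I press there.

```bash
python3 -m jog '{"gripper":[0,0,0,0,0,0,0,0,0,0],"travel":[[-0.001,0,-0.015],[-0.001,0,-0.027],[-0.001,0,-0.030],[-0.001,0,-0.033],[-0.001,0,-0.035],[-0.001,0,-0.037],[-0.001,0,-0.039],[-0.001,0,-0.040],[-0.001,0,-0.0405],[-0.001,0,-0.0405]],"angular":[[0,0,0],[0,0,0],[0,0,0],[0,0,0],[0,0,0],[0,0,0],[0,0,0],[0,0,0],[0,0,0],[0,0,0]]}'
```

```text
time_s: 3.52
position: [0.5289, -0.0737, 0.1341]
tcp_rot: [-3.142, -0.0, 0.481]
contact_force: [-5.6, 1.5, 13.4]
gripper_width: 0.0003
finger_force: 6.7
```

```bash
python3 -m jog '{"gripper":[0,0,0,0,0,0,0,0,0],"travel":[[0,0,-0.0007],[0,0,-0.0012],[0,0,-0.0012],[0,0,0.010],[0,0,0.030],[0.035,-0.003,0.036],[0.069,-0.007,0.036],[0.069,-0.007,0.036],[0.069,-0.007,0.036]],"angular":[[0,0,0],[0,0,0],[0,0,0],[0,0,0],[0,0,0],[0,0,0],[0,0,0],[0,0,0],[0,0,0]]}'
python3 - <<'E'
from h import *
im=capture('wrist'); cv2.imwrite('pics/w2.png',im[:,:,::-1])
im=capture('top'); cv2.imwrite('pics/t2.png',cv2.resize(im[150:310,220:400,::-1],None,fx=3,fy=3))
E
```

```text
time_s: 4.65
position: [0.597, -0.0805, 0.1691]
tcp_rot: [-3.141, 0.001, 0.481]
contact_force: [-0.0, -0.4, -0.4]
gripper_width: 0.0005
finger_force: 0.0
```

View pics/w2.png

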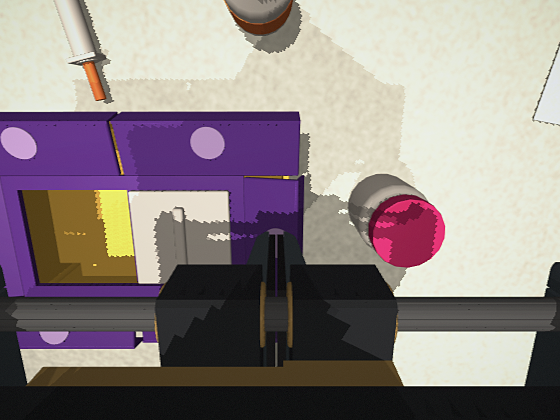

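The NR section is hidden by the fingers here. The far marks are at (207,142) and (18,142), and the bin appears still to be in place. Next I press RE.

```bash
python3 -m jog '{"gripper":[0,0,0,0,0,0,0,0,0,0],"travel":[[0,0,-0.018],[0,0,-0.024],[0,0,-0.027],[0,0,-0.029],[0,0,-0.031],[0,0,-0.033],[0,0,-0.034],[0,0,-0.035],[0,0,-0.036],[0,0,-0.0363]],"angular":[[0,0,0],[0,0,0],[0,0,0],[0,0,0],[0,0,0],[0,0,0],[0,0,0],[0,0,0],[0,0,0],[0,0,0]]}'
python3 - <<'E'
from h import *
s=robot.get_state(); im=cv2.imread('pics/w2.png')[:,:,::-1].copy()
s['position']=np.array([0.597,-0.0805,0.1691]); s['tcp_rot']=[-3.141,.001,.481]
p=camera_params('wrist')
T=np.eye(4);T[:3,:3]=R.from_euler('xyz',s['tcp_rot']).as_matrix();T[:3,3]=s['position']
C=T@p['tool_from_camera']; P={'K':p['K'],'position':C[:3,3],'orientation':R.from_matrix(C[:3,:3]).as_euler('xyz')}
print(world(P,np.array([(207.5,142.5),(18.5,142.5)]),.139).round(4))
E
```

```text
time_s: 6.0
position: [0.5979, -0.0807, 0.134]
tcp_rot: [3.142, 0.0, 0.481]
contact_force: [-7.1, 0.4, 17.6]
gripper_width: 0.0004
finger_force: 8.5
[[ 0.6307 -0.0215]
 [ 0.584   0.0679]]
```

```bash
python3 -m jog '{"gripper":[0,0,0,0,0,0,0,0,0,0,0,0,0,0,0],"travel":[[0,0,0.012],[0,0,0.025],[0.017,0.03,0.025],[0.033,0.060,0.025],[0.033,0.060,0.018],[0.033,0.060,0.013],[0.033,0.060,0.010],[0.033,0.060,0.008],[0.033,0.060,0.006],[0.033,0.060,0.004],[0.033,0.060,0.003],[0.033,0.060,0.002],[0.033,0.060,0.001],[0.033,0.060,0],[0.033,0.060,0]],"angular":[[0,0,0],[0,0,0],[0,0,0],[0,0,0],[0,0,0],[0,0,0],[0,0,0],[0,0,0],[0,0,0],[0,0,0],[0,0,0],[0,0,0],[0,0,0],[0,0,0],[0,0,0]]}'
```

```text
time_s: 7.88
position: [0.6311, -0.0205, 0.1341]
tcp_rot: [3.141, -0.001, 0.481]
contact_force: [-4.5, 0.6, 14.0]
gripper_width: 0.0009
finger_force: 6.8
```

```bash
python3 -m jog '{"gripper":[0,0,0,0,0,0,0,0,0,0,0,0,0,0,0,0],"travel":[[0,0,0.012],[0,0,0.025],[-0.023,0.044,0.025],[-0.046,0.088,0.025],[-0.046,0.088,0.025],[-0.046,0.088,0.018],[-0.046,0.088,0.013],[-0.046,0.088,0.010],[-0.046,0.088,0.008],[-0.046,0.088,0.006],[-0.046,0.088,0.004],[-0.046,0.088,0.003],[-0.046,0.088,0.002],[-0.046,0.088,0.001],[-0.046,0.088,0],[-0.046,0.088,0]],"angular":[[0,0,0],[0,0,0],[0,0,0],[0,0,0],[0,0,0],[0,0,0],[0,0,0],[0,0,0],[0,0,0],[0,0,0],[0,0,0],[0,0,0],[0,0,0],[0,0,0],[0,0,0],[0,0,0]]}'
```

```text
time_s: 9.88
position: [0.5851, 0.0676, 0.1341]
tcp_rot: [-3.142, -0.001, 0.481]
contact_force: [-4.6, 2.8, 16.5]
gripper_width: 0.0004
finger_force: 7.4
```

```bash
python3 -m jog '{"gripper":[0,0,0,0,0,0,0,0,0,0,0,0,0,0,0,0],"travel":[[0,0,0.012],[0,0,0.025],[-0.034,0.003,0.025],[-0.068,0.007,0.025],[-0.068,0.007,0.025],[-0.068,0.007,0.018],[-0.068,0.007,0.013],[-0.068,0.007,0.010],[-0.068,0.007,0.008],[-0.068,0.007,0.006],[-0.068,0.007,0.004],[-0.068,0.007,0.003],[-0.068,0.007,0.002],[-0.068,0.007,0.001],[-0.068,0.007,0],[-0.068,0.007,0]],"angular":[[0,0,0],[0,0,0],[0,0,0],[0,0,0],[0,0,0],[0,0,0],[0,0,0],[0,0,0],[0,0,0],[0,0,0],[0,0,0],[0,0,0],[0,0,0],[0,0,0],[0,0,0],[0,0,0]]}'
```

```text
time_s: 11.88
position: [0.5168, 0.0744, 0.134]
tcp_rot: [-3.141, 0.0, 0.481]
contact_force: [-7.3, 0.6, 17.6]
gripper_width: 0.0002
finger_force: 9.0
```

```bash
python3 -m jog '{"gripper":[0,0,0,0,0,0,0,0,0,0,0,0,0,0,0,0],"travel":[[0,0,0.012],[0,0,0.025],[-0.017,-0.03,0.025],[-0.034,-0.061,0.025],[-0.034,-0.061,0.025],[-0.034,-0.061,0.018],[-0.034,-0.061,0.013],[-0.034,-0.061,0.010],[-0.034,-0.061,0.008],[-0.034,-0.061,0.006],[-0.034,-0.061,0.004],[-0.034,-0.061,0.003],[-0.034,-0.061,0.002],[-0.034,-0.061,0.001],[-0.034,-0.061,0],[-0.034,-0.061,0]],"angular":[[0,0,0],[0,0,0],[0,0,0],[0,0,0],[0,0,0],[0,0,0],[0,0,0],[0,0,0],[0,0,0],[0,0,0],[0,0,0],[0,0,0],[0,0,0],[0,0,0],[0,0,0],[0,0,0]]}'
```

```text
time_s: 13.88
position: [0.4829, 0.0134, 0.134]
tcp_rot: [-3.141, 0.0, 0.481]
contact_force: [-9.2, -1.2, 21.9]
gripper_width: 0.0006
finger_force: 10.2
```

```bash
python3 -m jog '{"gripper":[0,0,0,0,0,0,0,0],"travel":[[0,0,0.012],[0,0,0.03],[0,0,0.08],[0,0,0.12],[-0.01,-0.03,0.15],[-0.01,-0.03,0.15],[-0.01,-0.03,0.15],[-0.01,-0.03,0.15]],"angular":[[0,0,0],[0,0,0],[0,0,0],[0,0,0],[0,0,0],[0,0,0],[0,0,0],[0,0,0]]}'
python3 - <<'E'
from h import *
im=capture('wrist'); cv2.imwrite('pics/w3.png',im[:,:,::-1])
im=capture('scene'); cv2.imwrite('pics/s3.png',cv2.resize(im[130:290,170:390,::-1],None,fx=3,fy=3,interpolation=cv2.INTER_CUBIC))
E
```

```text
time_s: 14.88
position: [0.4723, -0.0162, 0.2822]
tcp_rot: [-3.141, 0.001, 0.481]
contact_force: [-0.6, 0.5, 0.0]
gripper_width: 0.0003
finger_force: 0.0
```

View pics/w3.png

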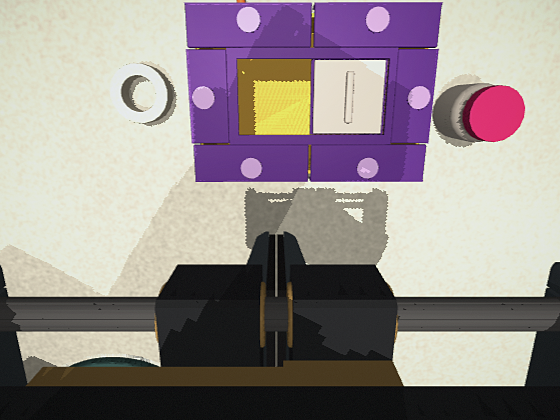

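View pics/s3.png

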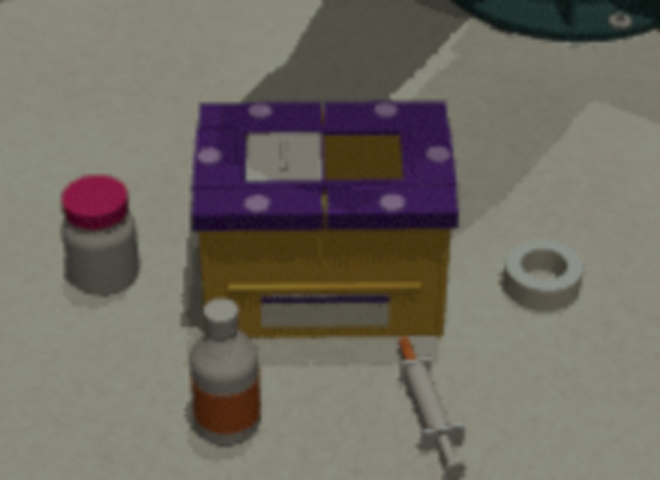

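Both views show the rim flat all round, the opening clear and the neighbouring things unmoved. I'll check that with numbers, testing the mark positions at the shut and unclicked heights.

```bash
python3 - <<'E'
from h import *
s=robot.get_state(); p=camera_params('wrist'); im=cv2.imread('pics/w3.png')[:,:,::-1].copy()
g=cv2.cvtColor(im,cv2.COLOR_RGB2HSV)
T=np.eye(4);T[:3,:3]=R.from_euler('xyz',s['tcp_rot']).as_matrix();T[:3,3]=s['position']
C=T@p['tool_from_camera']; P={'K':p['K'],'position':C[:3,3],'orientation':R.from_matrix(C[:3,:3]).as_euler('xyz')}
m=cv2.inRange(g,(125,15,150),(165,105,255)); n,_,st,c=cv2.connectedComponentsWithStats(m)
uv=np.array([c[i] for i in range(1,n) if 150<st[i,4]<900 and c[i][1]<190 and 180<c[i][0]<440]); print(uv.round(1))
for z in(.134,.139):
    w=world(P,uv,z); r=fit(w,[.557,-.003,.48]); print(z,r.x.round(4),r.fun.round(4))
# same check on the top camera, before/after
E
```

```text
[[247.9  19. ]
 [377.4  18.8]
 [202.8  97.2]
 [418.7  97. ]
 [250.7 167.7]
 [367.4 167.6]]
0.134 [ 0.5577 -0.0035  0.4822] [0.0003 0.0003 0.0004 0.0004 0.0004 0.0004]
0.139 [ 0.5574 -0.0031  0.4823] [0.0009 0.0009 0.001  0.001  0.0008 0.0008]
```

```bash
python3 -c "
from station import robot
print(robot.sign_off())"
```

```text
the job is handed in; nothing more can be done
None
```

All six rim sections are pressed shut and measure flush. The bin stayed within about 1 mm of where it was, the opening is still clear, the things around it look unmoved, and the hand is clear; handed in at about 15 s.

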